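# Pack the paint jars into the rack and set up the rinse pot

### The arm

A 6-joint arm with a two-finger parallel gripper is mounted at the origin on the work surface. World frame = base frame: x ahead of the robot, y to its left, z up, the work surface at z = 0. Lengths are in m, angles in degrees, forces in N, time in s.
With the tool pointing down it reaches from about 0.25 to 0.725 m from the base axis. Payload 9.7 kg.
Tool frame: the origin (TCP) lies midway between the tips of the shut fingers; the grasp point (between the pads) lies 19 mm behind it; z points along the fingers, y is the line along which they close (so a half turn about z gives the same grasp; the last joint's range is limited). The gripper opens to 85 mm and grips with 20 to 120 N. Pads are 22 mm wide; open, the fingers measure 114 mm over their backs; the gripper's body (76 mm by 85 mm) begins 54 mm behind the grasp point. The pads swing forward as they close: fully open they stand 13 mm farther back than shut.
Start: joints at [-75.057, 4.979, 10.078, 95.1, 0, 90], TCP at [0.142, -0.531, 0.231] pointing down, gripper open.
Joint ranges: [-179.16, 179.16], [-48.56, 103.87], [-65.8, 70.77], [-126.05, 130.52], [-82.76, 87.17], [-180, 180]. Speed limits (degrees/s): [127.2, 127.2, 147.25, 180, 180, 180].

### API

Orientations are given as [roll, pitch, yaw] about the fixed x, y, z axes, in that order (R = Rz(yaw) Ry(pitch) Rx(roll)).
In Python, from workcell import * gives the robot as it stands.
- The arm moves only by the tool servo_tool, never from a script. Its argument "moves" is a list of rows, each a list of 4 numbers: the shift along the world's x, y, z in cm, then the turn about the world's z in rad. A call has 1 to 20 rows; each row is the pose to reach, as a shift and turn from the pose commanded when the call began; what a row does not reach only later rows make up. A row lasts 1/12 s, in which the tool goes at most 41.7 mm and 7.16 degrees, less where a joint would pass 70% of its speed; a pose out of reach is approached as far as the arm can. A call with a gripper value outside its range is refused whole. "claw" is the closure, from 0 (fully open) to 1 (shut), set as the call begins (left out, the last holds). The fingers move at their own pace and stop on an object; "force" is the grip in N (left out, the last holds). Time passes only in rows, so rows that repeat a pose let the fingers close. It gives the time, the measured TCP pose, the force, the opening and the grip force at its end, in the units of the state.
- get_obs(): the state, without advancing time (a new reading comes with each control period).
- camera(name): name is "side" or "top"; returns the picture (400x640x3 uint8, red, green, blue); there is no depth.
- get_calibration(name): a dict with "fx", "fy", "cx", "cy" (pixels), "rvec" (rotation vector, rad) and "tvec" (3), from world to camera coordinates, as OpenCV has them. Camera axes: x right, y down, z forward; pixel columns grow to the right and rows downward; lengths in m; the calibration is good to about 2 mm. A picture is of the moment at which its call begins. get_calibration takes no time and is no camera call.
- job_done(): hands the job in; it is judged then, once.
The state is a dict: "time": time; "q": joint angles; "qd": joint speeds; "joint_efforts": joint torques, N m; "ee_pos": TCP position; "tcp_rot": TCP orientation; "wrist_force": force on the tool from outside, world axes, zero at the start; "torque": the same for the moment, N m; "opening": finger opening in m; "grasp_force": force on a finger pad.
Only numpy, scipy, OpenCV 4.12 (cv2) and the standard library are available. Lean on these libraries where they do the work, as an engineer would, in place of code of your own. Each camera call takes 0.05 s, during which the arm holds its last target. There are 200 camera calls.

### The job

Tidy this paint table for the next class: push every loose paint jar into the row in the wooden rack, easing the jars already there apart without toppling any, until all jars stand upright in one row with none sticking out of the open front. Also lay the cork coaster flat in the middle of the white tile, and only after that stand the metal rinse pot upright in the middle of the coaster. Leave the other things on the table where they are.

Things in the scene. Friction and masses are not known exactly. Their poses are not given: they have to be found in the camera images.
- jar1: Loose red jar to be put into the rack; may be absent from this start (None). A white paint jar with a coloured band and lid, upright: body 50 mm diameter from the bottom to 77 mm, screw lid 40 mm diameter from 80 to 110 mm (top), 220 g more or less; origin at the centre of its underside, z up its axis. Stands on the table in front of the rack.
- jar2: Loose terracotta jar to be put into the rack; may be absent from this start (None). A white paint jar with a coloured band and lid, upright: body 50 mm diameter from the bottom to 77 mm, screw lid 40 mm diameter from 80 to 110 mm (top), 220 g more or less; origin at the centre of its underside, z up its axis. Stands on the table in front of the rack.
- jar3: Loose bright green jar to be put into the rack; may be absent from this start (None). A white paint jar with a coloured band and lid, upright: body 50 mm diameter from the bottom to 77 mm, screw lid 40 mm diameter from 80 to 110 mm (top), 220 g more or less; origin at the centre of its underside, z up its axis. Stands on the table in front of the rack.
- jar4: Loose bright blue jar to be put into the rack; may be absent from this start (None). A white paint jar with a coloured band and lid, upright: body 50 mm diameter from the bottom to 77 mm, screw lid 40 mm diameter from 80 to 110 mm (top), 220 g more or less; origin at the centre of its underside, z up its axis. Stands on the table in front of the rack.
- row1: Jar with orange band, already standing in the rack's row. A white paint jar with a coloured band and lid, upright: body 50 mm diameter from the bottom to 77 mm, screw lid 40 mm diameter from 80 to 110 mm (top), 220 g more or less; origin at the centre of its underside, z up its axis. 
- row2: Jar with dark blue band, already standing in the rack's row. A white paint jar with a coloured band and lid, upright: body 50 mm diameter from the bottom to 77 mm, screw lid 40 mm diameter from 80 to 110 mm (top), 220 g more or less; origin at the centre of its underside, z up its axis. 
- row3: Jar with dark green band, already standing in the rack's row. A white paint jar with a coloured band and lid, upright: body 50 mm diameter from the bottom to 77 mm, screw lid 40 mm diameter from 80 to 110 mm (top), 220 g more or less; origin at the centre of its underside, z up its axis. 
- row4: Jar with yellow band, already standing in the rack's row. A white paint jar with a coloured band and lid, upright: body 50 mm diameter from the bottom to 77 mm, screw lid 40 mm diameter from 80 to 110 mm (top), 220 g more or less; origin at the centre of its underside, z up its axis. 
- rack: Low pale wooden tray for one row of jars, fixed; origin at table level under its middle. Inside 392 mm along its y, 60 mm along its x; floor 2.5 mm thick. Front (-x side, to the robot) open, no lip, floor edge at x = -30 mm; back wall from x = +30 mm, 60 mm high; end walls from y = +-196 mm, 46 mm high; walls 8 mm thick. All gaps in its row start narrower than a jar.
- rack_row (a point): Centre of the rack's inner floor (top face, 2.5 mm above the table); axes as the rack's: x to the back wall, y along the row, z up. A jar touching the back wall has its axis at x = +5 mm, one flush with the open front at x = -5 mm. Jars, rack and table sheet are smooth (friction about 0.3).
- coaster: Round cork coaster with a dark rim, 66 mm diameter (67 mm over the dark rim line), 12 mm thick, flat on both faces, 70 g; origin at the centre of its underside. Lies on the table in front of the rack.
- pot: Plain silver-grey metal rinse pot, straight round cup without handle, 56 mm outer diameter, 85 mm high, wall 4 mm, open at the top, empty, 200 g; origin at the centre of its underside. Stands on the table in front of the rack.
- tile: White square glazed tile 100 x 100 mm, 6 mm thick, fixed to the table beside one end of the rack (either side); origin at the centre of its underside, at table level.
- bigjar: Bystander: large white jar with blue lid, 84 mm diameter, 130 mm high, beside the other end of the rack. Origin under its centre.
- squeeze: Bystander: salmon squeeze bottle with pointed nozzle, 52 mm diameter, 165 mm high. Origin under its centre.
- tube: Bystander: dark green paint tube with red crimp standing on its black cap, 50 mm wide, 159 mm high. Origin under its centre.
- tape: Bystander: red ring of tape lying flat, 90 mm diameter, 24 mm high. Origin under its centre.
- papercup: Bystander: paper cup, 76 mm diameter at the rim, 95 mm high. Origin under its centre.
Mind the look-alikes: they are no part of the job. Leave any purple look-alike of the jar4 alone.

How it is judged:
By the outcome, as a careful person would: the job done as asked, in the order asked, and still so for the second after the job is handed in, with the robot touching nothing.
Of jar1, jar2, jar3, jar4 only 2 to 3 are there at a start; the rules pass over those that are not, and their reading is None.
At some moment in a run one of coaster, jar1, jar2, jar3, jar4 may be knocked a few centimetres aside while the robot is not near it.
It also fails if it takes over 210 s, if anything falls off the work surface, if the arm or the gripper's body presses on something with over 40 N, if the wrist force passes 120 N, or if a joint passes its speed limit or range.

## Working session

There is one attempt and no reset: what is moved stays moved. The work goes in short steps, Python scripts to look and compute and a tool call to move; the robot and the scene stay as the last step left them, time stands still between calls to the robot, and variables do not carry over. Pictures are saved under pics/ and viewed, at most 14 in all, crops included, and the job is handed in when it is done.

Besides the shell and the picture viewer there is one more tool, called after "Request:" as name(argument=value, ...) on one line, values as JSON. servo_tool: Moves the arm, as the interface text tells. Its arguments: {"type":"object","properties":{"moves":{"type":"array","items":{"type":"array","items":{"type":"number"}}},"claw":{"type":"number"},"force":{"type":"number"}},"required":["moves"]}

```bash
ls; mkdir -p pics
cat > h.py <<'E'
from workcell import *
import numpy as np, cv2
def snap(n,f):
    im=camera(n); cv2.imwrite('pics/'+f,im[:,:,::-1]); return im
def cal(n):
    c=get_calibration(n); K=np.array([[c['fx'],0,c['cx']],[0,c['fy'],c['cy']],[0,0,1.]])
    return K,np.array(c['rvec'],float).reshape(3),np.array(c['tvec'],float).reshape(3)
def proj(n,P):
    K,r,t=cal(n); return cv2.projectPoints(np.array(P,float).reshape(-1,3),r,t,K,None)[0].reshape(-1,2)
def ray(n,u,v,z):
    K,r,t=cal(n); R=cv2.Rodrigues(r)[0]; C=-R.T@t; d=R.T@np.linalg.inv(K)@[u,v,1]
    return C+d*(z-C[2])/d[2]
E
python3 - <<'E'
from h import *
for n in('top','side'):
    snap(n,n+'0.png'); K,r,t=cal(n); R=cv2.Rodrigues(r)[0]; print(n,K.diagonal(),-R.T@t,R[2])
print(get_obs())
E
```

```text
pics
top [481.26681253 481.26681253   1.        ] [ 0.26492021 -0.00396114  1.43313982] [ 0.18286187  0.02026593 -0.98292972]
side [506.43647695 506.43647695   1.        ] [0.44430889 1.18809385 0.9281256 ] [ 0.06185241 -0.79972918 -0.59716624]
{'time': 0.1, 'q': array([-7.50576292e+01,  5.00663888e+00,  1.00398480e+01,  9.50984760e+01,
       -6.17180298e-04,  8.99977318e+01]), 'qd': array([-0.00998198, -0.10089281, -0.00452594,  0.05512305, -0.02675104,
        0.03215967]), 'joint_efforts': array([ 1.49168813e-03, -5.21560729e+01,  4.65654767e+01,  1.58920884e-02,
        2.03366847e-05,  1.33818878e-05]), 'ee_pos': array([ 0.14176305, -0.53121541,  0.23067417]), 'tcp_rot': array([-1.79934733e+02,  6.14596162e-04,  1.49446397e+01]), 'wrist_force': array([ 0.23380605, -0.57371158,  0.22497513]), 'torque': array([-0.07174528, -0.00692937,  0.02782181]), 'grasp_force': 0.0, 'opening': 0.08528458423512704}
```

View pics/top0.png

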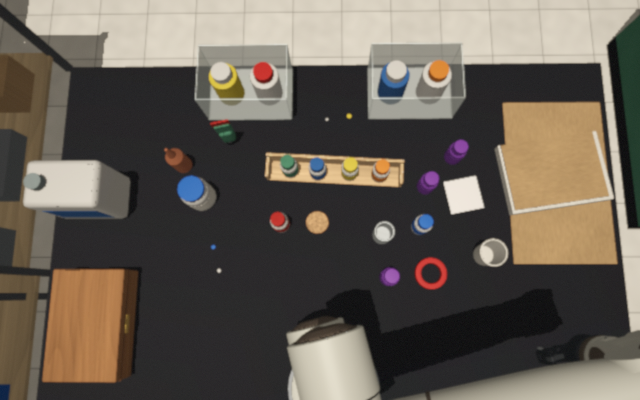

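View pics/side0.png

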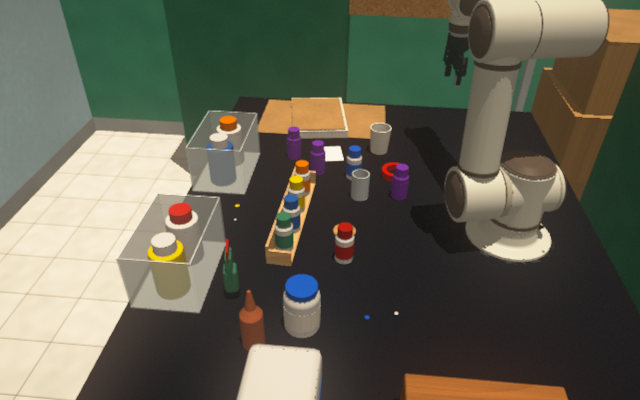

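Run:
```python
from h import *
im=cv2.imread('pics/top0.png')
cv2.imwrite('pics/c0.png',cv2.resize(im[130:295,255:515],None,fx=3,fy=3,interpolation=cv2.INTER_CUBIC))
```

```text
(no output)
```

View pics/c0.png

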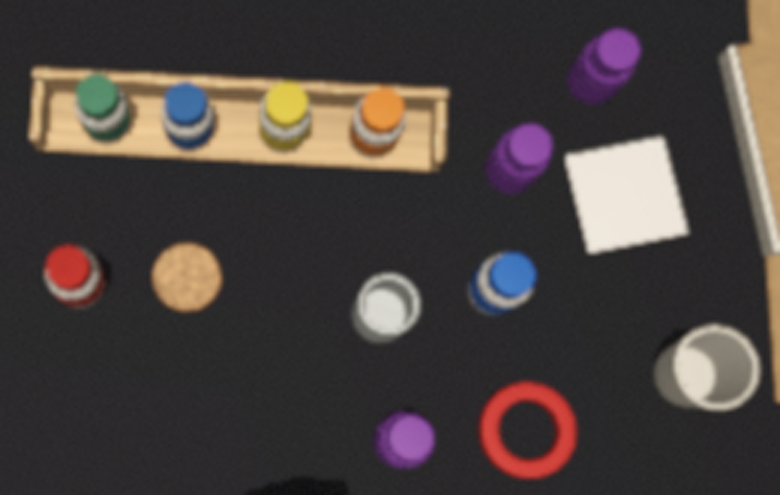

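Run:
```python
from h import *
P={'green':(98,94,.1125),'dblue':(186,102,.1125),'yellow':(287,102,.1125),'orange':(382,107,.1125),'red':(68,266,.11),'blue':(513,274,.11),
'coaster':(187,277,.012),'pot':(388,304,.085),'t1':(565,155,.006),'t2':(664,136,.006),'t3':(688,233,.006),'t4':(588,254,.006),'pur1':(620,49,.11),'pur2':(531,146,.11),'pur3':(412,438,.11),'cup':(715,367,.095),
'rk_bl':(34,68,.06),'rk_br':(448,90,.06),'rk_fl':(33,148,.0025),'rk_fr':(437,170,.0025),'tape':(528,430,.024)}
W={k:ray('top',255+(u+.5)/3-.5,130+(v+.5)/3-.5,z) for k,(u,v,z) in P.items()}
for k,w in W.items(): print(k,(w*1000).round(1))
t=sum(W['t%d'%i] for i in(1,2,3,4))/4;print('tile',t*1000,np.linalg.norm(W['t1']-W['t2']),np.linalg.norm(W['t2']-W['t3']))
d=W['rk_bl']-W['rk_br'];print('rack len',np.linalg.norm(d),'ang',np.degrees(np.arctan2(-d[0],d[1])), np.linalg.norm(W['rk_fl']-W['rk_fr']))
im=camera('top');c=cv2.resize(im,None,fx=4,fy=4,interpolation=cv2.INTER_CUBIC)
def ring(x,y,z,r,col):
    a=np.linspace(0,2*np.pi,60);p=proj('top',np.c_[x+r*np.cos(a),y+r*np.sin(a),0*a+z]);cv2.polylines(c,[((p+.5)*4-.5).round().astype(int)],True,col,1)
for k in('green','dblue','yellow','orange','red','blue'):
    w=W[k];ring(*w[:2],w[2],.02,(255,255,255));ring(*w[:2],w[2]-.033,.025,(0,255,0));ring(*w[:2],w[2]-.11,.025,(255,0,255))
ring(*W['coaster'],.033,(0,255,0));ring(*W['pot'],.028,(0,255,0));ring(*W['pot'][:2],0,.028,(255,0,255))
c=c[560:1010,1040:1840];cv2.imwrite('pics/ov.png',c[:,:,::-1]);
```

```text
green [633.4 129.5 112.5]
dblue [625.1  46.  112.5]
yellow [624.6 -49.4 112.5]
orange [ 619.2 -138.8  112.5]
red [469.  155.3 110. ]
blue [ 460.3 -256.1  110. ]
coaster [472.7  48.2  12. ]
pot [ 435.9 -143.1   85. ]
t1 [ 596.8 -332.8    6. ]
t2 [ 616.  -433.1    6. ]
t3 [ 516.4 -451.3    6. ]
t4 [ 495.6 -351.     6. ]
pur1 [ 675.4 -365.3  110. ]
pur2 [ 581.4 -277.5  110. ]
pur3 [ 310.8 -159.4  110. ]
cup [ 375.7 -440.5   95. ]
rk_bl [675.  198.6  60. ]
rk_br [ 650.2 -209.1   60. ]
rk_fl [607.5 206.2   2.5]
rk_fr [ 582.7 -204.1    2.5]
tape [ 321.3 -281.1   24. ]
tile [ 556.20706095 -392.05508781    6.        ] 0.10219829188550643 0.10119650794378969
rack len 0.40843279791576065 ang -3.4896606396588337 0.41102383615010746
```

View pics/ov.png

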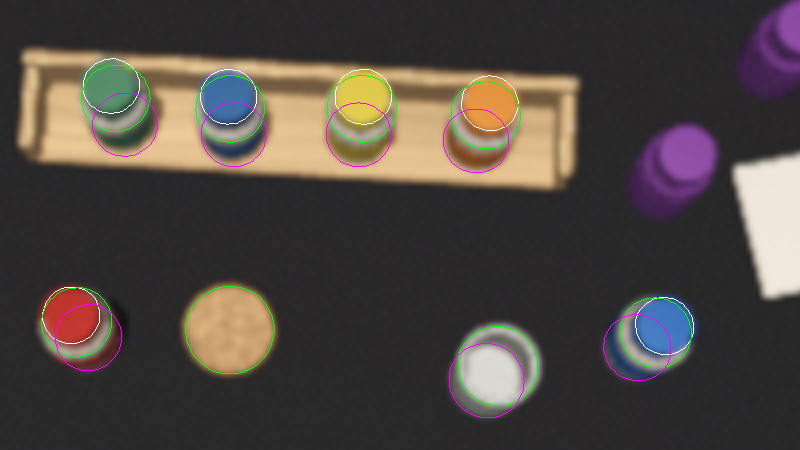

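Candidates: loose red jar (280,221), loose blue jar (424,224) with purple look-alikes at (390,276), (429,181) and (459,151). The dark-blue and dark-green lids at (317,165) and (289,163) are already in the row. The pot is at (384,232) and the paper cup look-alike at (491,252). The coaster is at (317,222) and the red tape ring at (431,273). The overlaid outlines fit the choices, so I'm going with jar1 (red) and jar4 (blue).

Plan: ease row3 and row1 inward by about 25 mm, gripping their lids front to back. Then place red at the left end and blue at the right end.

Request:
servo_tool(moves=[[49.2, 66.1, 2, 1.248], [49.2, 66.1, 2, 1.248], [49.2, 66.1, 2, 1.248], [49.2, 66.1, 2, 1.248], [49.2, 66.1, 2, 1.248], [49.2, 66.1, 2, 1.248], [49.2, 66.1, 2, 1.248], [49.2, 66.1, 2, 1.248], [49.2, 66.1, 2, 1.248], [49.2, 66.1, 2, 1.248], [49.2, 66.1, 2, 1.248], [49.2, 66.1, 2, 1.248], [49.2, 66.1, 2, 1.248], [49.2, 66.1, 2, 1.248], [49.2, 66.1, 2, 1.248], [49.2, 66.1, 2, 1.248], [49.2, 66.1, 2, 1.248], [49.2, 66.1, 2, 1.248], [49.2, 66.1, 2, 1.248], [49.2, 66.1, 2, 1.248]], claw=0, force=40)

```text
time: 1.82
ee_pos: [0.6349, 0.1324, 0.2504]
tcp_rot: [-180.0, -0.0, 86.5]
wrist_force: [0.3, -0.8, -0.2]
opening: 0.0852
grasp_force: 0.0
```

Request:
servo_tool(moves=[[0, 0, -3, 0], [0, 0, -6, 0], [0, 0, -9, 0], [0, 0, -12, 0], [0, 0, -14, 0], [0, 0, -15.5, 0], [0, 0, -16.4, 0], [0, 0, -16.8, 0], [0, 0, -16.8, 0], [0, 0, -16.8, 0]])

```text
time: 2.65
ee_pos: [0.6342, 0.1297, 0.0842]
tcp_rot: [179.9, -0.0, 86.4]
wrist_force: [-0.3, -0.7, 0.5]
opening: 0.0852
grasp_force: 0.0
```

Request:
servo_tool(moves=[[0, 0, 0, 0], [0, 0, 0, 0], [0, 0, 0, 0], [0, 0, 0, 0], [0, 0, 0, 0], [0, 0, 0, 0], [0, 0, 0, 0], [0, 0, 0, 0], [0, 0, 0, 0], [0, 0, 0, 0]], claw=1, force=30)

```text
time: 3.48
ee_pos: [0.6341, 0.1296, 0.084]
tcp_rot: [179.9, -0.0, 86.4]
wrist_force: [0.2, 0.4, 5.1]
opening: 0.0391
grasp_force: 30.4
```

Request:
servo_tool(moves=[[0, 0, 0.3, 0], [0, 0, 0.6, 0], [-0.02, -0.5, 0.6, 0], [-0.05, -1.2, 0.6, 0], [-0.07, -1.9, 0.6, 0], [-0.1, -2.35, 0.6, 0], [-0.1, -2.4, 0.6, 0], [-0.1, -2.4, 0.4, 0], [-0.1, -2.4, 0.2, 0], [-0.1, -2.4, 0.05, 0], [-0.1, -2.4, 0.05, 0], [-0.1, -2.4, 0.05, 0]])

```text
time: 4.48
ee_pos: [0.633, 0.1058, 0.084]
tcp_rot: [180.0, -0.0, 86.5]
wrist_force: [0.1, -0.9, 1.7]
opening: 0.0391
grasp_force: 30.8
```

Request:
servo_tool(moves=[[0, 0, 0, 0], [0, 0, 0, 0], [0, 0, 0, 0], [0, 0, 0, 0], [0, 0, 0, 0], [0, 0, 0, 0], [0, 0, 0.5, 0], [0, 0, 2, 0], [0, 0, 5, 0], [0, 0, 9, 0], [0, 0, 13, 0], [0, 0, 16, 0], [0, 0, 16, 0]], claw=0)

```text
time: 5.57
ee_pos: [0.6341, 0.1058, 0.2519]
tcp_rot: [179.4, -0.1, 86.4]
wrist_force: [0.5, 0.4, 0.7]
opening: 0.0853
grasp_force: 0.0
```

Request:
servo_tool(moves=[[-1.35, -24.45, 0, 0], [-1.35, -24.45, 0, 0], [-1.35, -24.45, 0, 0], [-1.35, -24.45, 0, 0], [-1.35, -24.45, 0, 0], [-1.35, -24.45, 0, 0], [-1.35, -24.45, 0, 0], [-1.35, -24.45, 0, 0], [-1.35, -24.45, -2, 0], [-1.35, -24.45, -5, 0], [-1.35, -24.45, -8, 0], [-1.35, -24.45, -11, 0], [-1.35, -24.45, -13.5, 0], [-1.35, -24.45, -15, 0], [-1.35, -24.45, -15.8, 0], [-1.35, -24.45, -16.0, 0], [-1.35, -24.45, -16.0, 0], [-1.35, -24.45, -16.0, 0]])

```text
time: 7.07
ee_pos: [0.6201, -0.1386, 0.0853]
tcp_rot: [179.9, 0.0, 86.5]
wrist_force: [-0.3, -0.7, 0.9]
opening: 0.0857
grasp_force: 0.0
```

Request:
servo_tool(moves=[[0, 0, 0, 0], [0, 0, 0, 0], [0, 0, 0, 0], [0, 0, 0, 0], [0, 0, 0, 0], [0, 0, 0, 0], [0, 0, 0, 0], [0, 0, 0, 0], [0, 0, 0, 0]], claw=1)

```text
time: 7.82
ee_pos: [0.6195, -0.139, 0.0844]
tcp_rot: [180.0, 0.0, 86.4]
wrist_force: [-1.4, -0.4, 6.2]
opening: 0.0391
grasp_force: 30.2
```

Request:
servo_tool(moves=[[0, 0, 0.3, 0], [0, 0, 0.6, 0], [0, 0.5, 0.6, 0], [0, 1.2, 0.6, 0], [0, 2.0, 0.6, 0], [0, 2.5, 0.6, 0], [0, 2.6, 0.6, 0], [0, 2.6, 0.4, 0], [0, 2.6, 0.2, 0], [0, 2.6, 0.05, 0], [0, 2.6, 0.05, 0], [0, 2.6, 0.05, 0]])

```text
time: 8.82
ee_pos: [0.6194, -0.1132, 0.0845]
tcp_rot: [180.0, 0.0, 86.4]
wrist_force: [-1.6, 0.8, 0.7]
opening: 0.0389
grasp_force: 30.8
```

Request:
servo_tool(moves=[[0, 0, 0, 0], [0, 0, 0, 0], [0, 0, 0, 0], [0, 0, 0, 0], [0, 0, 0, 0], [0, 0, 0, 0], [0, 0, 0.5, 0], [0, 0, 2, 0], [0, 0, 5, 0], [0, 0, 9, 0], [0, 0, 13, 0], [0, 0, 16, 0], [-10, 0, 16, 0], [-20, 0, 16, 0], [-24, 0, 16, 0], [-27, 0, 16, 0], [-29, 0, 16, 0], [-29, 0, 16, 0], [-29, 0, 16, 0], [-29, 0, 16, 0]], claw=0)

```text
time: 10.48
ee_pos: [0.3243, -0.1124, 0.2464]
tcp_rot: [179.8, 0.1, 86.4]
wrist_force: [0.3, 0.3, 1.7]
opening: 0.0854
grasp_force: 0.0
```

Run:
```python
from h import *
im=snap('top','top1.png'); cv2.imwrite('pics/c1.png',cv2.resize(im[130:295,255:515,::-1],None,fx=3,fy=3,interpolation=cv2.INTER_CUBIC)); print(get_obs()['ee_pos'],get_obs()['time'])
```

```text
[ 0.32706579 -0.11282938  0.24608811] 10.5333
```

View pics/c1.png

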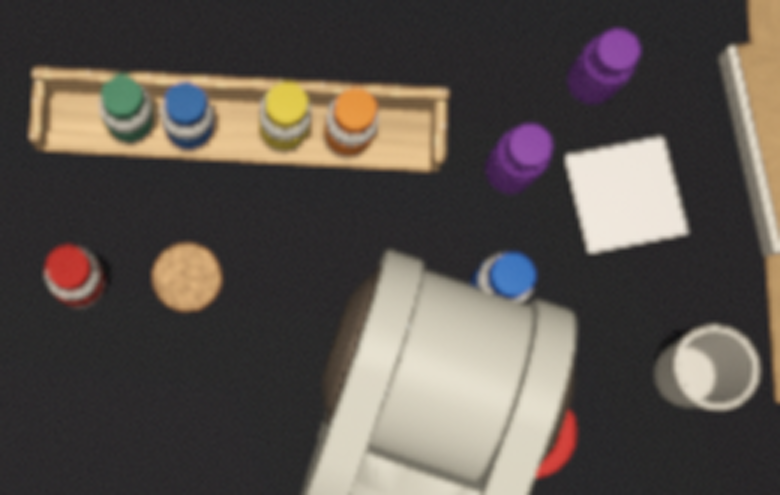

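Both row jars stand upright after the move: green (124,94), orange (356,107) in the crop. End gaps are now about 60 mm, and red (68,266), coaster (187,277) and blue (513,274) haven't moved. Next is red.

Request:
servo_tool(moves=[[13.95, 26.8, 0, 0], [13.95, 26.8, 0, 0], [13.95, 26.8, 0, 0], [13.95, 26.8, 0, 0], [13.95, 26.8, 0, 0], [13.95, 26.8, 0, 0], [13.95, 26.8, 0, 0], [13.95, 26.8, 0, 0], [13.95, 26.8, 0, 0], [13.95, 26.8, 0, 0], [13.95, 26.8, -3, 0], [13.95, 26.8, -6, 0], [13.95, 26.8, -9, 0], [13.95, 26.8, -12, 0], [13.95, 26.8, -14, 0], [13.95, 26.8, -15.5, 0], [13.95, 26.8, -16.2, 0], [13.95, 26.8, -16.4, 0], [13.95, 26.8, -16.4, 0], [13.95, 26.8, -16.4, 0]])

```text
time: 12.2
ee_pos: [0.4694, 0.1549, 0.0816]
tcp_rot: [179.9, -0.0, 86.4]
wrist_force: [-0.0, -0.1, 0.5]
opening: 0.0855
grasp_force: 0.0
```

Request:
servo_tool(moves=[[0, 0, 0, 0], [0, 0, 0, 0], [0, 0, 0, 0], [0, 0, 0, 0], [0, 0, 0, 0], [0, 0, 0, 0], [0, 0, 0, 0], [0, 0, 0, 0], [0, 0, 0, 0]], claw=1, force=40)

```text
time: 12.95
ee_pos: [0.469, 0.1553, 0.0808]
tcp_rot: [180.0, -0.0, 86.5]
wrist_force: [-1.2, 1.1, 4.8]
opening: 0.0391
grasp_force: 40.2
```

Request:
servo_tool(moves=[[0, 0, 1, 0], [0, 0, 3, 0], [0, 0, 6, 0], [0, 0, 9, 0], [0, 0, 11.5, 0], [0, 0, 13, 0], [2, 0.1, 13, 0], [5, 0.2, 13, 0], [8, 0.4, 13, 0], [11, 0.5, 13, 0], [14, 0.6, 13, 0], [16, 0.7, 13, 0], [16.7, 0.7, 13, 0], [16.7, 0.7, 13, 0], [16.7, 0.7, 13, 0], [16.7, 0.7, 13, 0]])

```text
time: 14.28
ee_pos: [0.6349, 0.1621, 0.2107]
tcp_rot: [-180.0, 0.0, 86.5]
wrist_force: [-1.1, -0.3, -1.6]
opening: 0.0386
grasp_force: 41.4
```

Request:
servo_tool(moves=[[0, 0, -1, 0], [0, 0, -3, 0], [0, 0, -5, 0], [0, 0, -7, 0], [0, 0, -9, 0], [0, 0, -10.5, 0], [0, 0, -11.5, 0], [0, 0, -12.2, 0], [0, 0, -12.5, 0], [0, 0, -12.7, 0], [0, 0, -12.7, 0], [0, 0, -12.7, 0], [0, 0, -12.7, 0]])

```text
time: 15.37
ee_pos: [0.6362, 0.1622, 0.0841]
tcp_rot: [179.9, -0.0, 86.4]
wrist_force: [0.5, 0.7, -2.1]
opening: 0.0387
grasp_force: 41.6
```

Request:
servo_tool(moves=[[0, 0, -0.1, 0], [0, 0, -0.1, 0], [0, 0, -0.1, 0], [0, 0, -0.1, 0]])

```text
time: 15.7
ee_pos: [0.6363, 0.1622, 0.0834]
tcp_rot: [179.9, -0.0, 86.4]
wrist_force: [-1.6, 0.7, 5.9]
opening: 0.0386
grasp_force: 42.0
```

Request:
servo_tool(moves=[[0, 0, 0, 0], [0, 0, 0, 0], [0, 0, 0, 0], [0, 0, 0, 0], [0, 0, 0, 0], [0, 0, 0, 0], [0, 0, 0.5, 0], [0, 0, 2, 0], [0, 0, 5, 0], [0, 0, 9, 0], [0, 0, 13, 0], [0, 0, 16, 0], [-4, -4, 16, 0], [-8, -8, 16, 0], [-16, -12, 16, 0], [-20, -14, 16, 0], [-24, -15, 16, 0], [-26, -16, 16, 0], [-26, -16, 16, 0], [-26, -16, 16, 0]], claw=0)

```text
time: 17.37
ee_pos: [0.3722, 0.0009, 0.2434]
tcp_rot: [179.9, 0.0, 86.4]
wrist_force: [-0.4, -0.9, 0.4]
opening: 0.0855
grasp_force: 0.0
```

```bash
cat > chk.py <<'E'
from h import *
# shift (px) of things against the first picture; score
def chk(im,items):
    a=cv2.imread('pics/top0.png')
    b=np.ascontiguousarray(im[:,:,::-1])
    for k,(u,v,r) in items.items():
        t=a[v-r:v+r+1,u-r:u+r+1]; s=r+14
        m=cv2.matchTemplate(b[v-s:v+s+1,u-s:u+s+1],t,cv2.TM_CCOEFF_NORMED); _,sc,_,p=cv2.minMaxLoc(m)
        print(k,p[0]-14,p[1]-14,round(sc,2))
IT={'blue':(424,224,14),'coaster':(317,222,14),'pot':(384,232,14),'tile':(463,195,22),'pur2':(429,181,14),'cup':(491,252,18),'tape':(431,273,18),'pur3':(390,276,11)}
E
python3 - <<'E'
from chk import *
im=snap('top','top2.png');chk(im,IT);chk(camera('top'),{'red->?':(280,221,13)}); print(get_obs()['ee_pos'],get_obs()['time'])
E
```

```text
blue 0 0 1.0
coaster 9 2 0.61
pot 0 0 1.0
tile 0 0 1.0
pur2 0 0 1.0
cup 0 0 1.0
tape 0 0 1.0
pur3 0 0 1.0
red->? -4 13 0.08
[0.37385609 0.00121047 0.24382093] 17.4667
```

Request:
servo_tool(moves=[[8.45, -25.85, 0, 0], [8.45, -25.85, 0, 0], [8.45, -25.85, 0, 0], [8.45, -25.85, 0, 0], [8.45, -25.85, 0, 0], [8.45, -25.85, 0, 0], [8.45, -25.85, 0, 0], [8.45, -25.85, 0, 0], [8.45, -25.85, 0, 0], [8.45, -25.85, 0, 0], [8.45, -25.85, -3, 0], [8.45, -25.85, -6, 0], [8.45, -25.85, -9, 0], [8.45, -25.85, -12, 0], [8.45, -25.85, -14, 0], [8.45, -25.85, -15.5, 0], [8.45, -25.85, -16, 0], [8.45, -25.85, -16.2, 0], [8.45, -25.85, -16.2, 0], [8.45, -25.85, -16.2, 0]])

```text
time: 19.13
ee_pos: [0.461, -0.2563, 0.0817]
tcp_rot: [179.9, 0.0, 86.5]
wrist_force: [0.4, 0.5, 0.4]
opening: 0.0853
grasp_force: 0.0
```

Request:
servo_tool(moves=[[0, 0, 0, 0], [0, 0, 0, 0], [0, 0, 0, 0], [0, 0, 0, 0], [0, 0, 0, 0], [0, 0, 0, 0], [0, 0, 0, 0], [0, 0, 0, 0], [0, 0, 0, 0]], claw=1)

```text
time: 19.88
ee_pos: [0.4605, -0.2566, 0.0808]
tcp_rot: [180.0, 0.0, 86.4]
wrist_force: [-1.4, 0.4, 5.8]
opening: 0.0392
grasp_force: 40.5
```

Run:
```python
from h import *
for u,v in((124,94),(356,107)):
    w=ray('top',255+(u+.5)/3-.5,130+(v+.5)/3-.5,.1125)*1000-[624.9,-1.9,0]; print(w[0]*.998-w[1]*.0607,w[0]*.0607+w[1]*.998)
```

```text
1.8798051090230912 106.98339204568148
1.2964918028530716 -112.52898879127787
```

Request:
servo_tool(moves=[[0, 0, 1, 0], [0, 0, 3, 0], [0, 0, 6, 0], [0, 0, 9, 0], [0, 0, 11.5, 0], [0, 0, 13, 0], [1.5, 1, 13, 0], [4, 2.5, 13, 0], [7, 4, 13, 0], [10, 5.5, 13, 0], [13, 7.3, 13, 0], [15, 8.5, 13, 0], [15.55, 8.8, 13, 0], [15.55, 8.8, 13, 0], [15.55, 8.8, 13, 0], [15.55, 8.8, 13, 0]])

```text
time: 21.22
ee_pos: [0.6149, -0.1691, 0.2105]
tcp_rot: [-180.0, 0.0, 86.4]
wrist_force: [0.3, -0.9, -1.8]
opening: 0.0386
grasp_force: 41.5
```

Request:
servo_tool(moves=[[0, 0, -1, 0], [0, 0, -3, 0], [0, 0, -5, 0], [0, 0, -7, 0], [0, 0, -9, 0], [0, 0, -10.5, 0], [0, 0, -11.5, 0], [0, 0, -12.2, 0], [0, 0, -12.5, 0], [0, 0, -12.7, 0], [0, 0, -12.8, 0], [0, 0, -12.8, 0], [0, 0, -12.8, 0]])

```text
time: 22.3
ee_pos: [0.6163, -0.1686, 0.0834]
tcp_rot: [179.9, 0.0, 86.4]
wrist_force: [-1.5, -0.2, 2.2]
opening: 0.039
grasp_force: 41.7
```

Request:
servo_tool(moves=[[0, 0, 0, 0], [0, 0, 0, 0], [0, 0, 0, 0], [0, 0, 0, 0], [0, 0, 0, 0], [0, 0, 0, 0], [0, 0, 0.5, 0], [0, 0, 2, 0], [0, 0, 5, 0], [0, 0, 9, 0], [0, 0, 13, 0], [0, 0, 16, 0], [-4, 0, 16, 0], [-8, 0, 16, 0], [-16, 0, 16, 0], [-20, 0, 16, 0], [-24, 0, 16, 0], [-26, 0, 16, 0], [-26, 0, 16, 0], [-26, 0, 16, 0]], claw=0)

```text
time: 23.97
ee_pos: [0.3533, -0.1683, 0.2439]
tcp_rot: [179.9, 0.1, 86.4]
wrist_force: [-0.0, -0.6, -1.3]
opening: 0.0852
grasp_force: 0.0
```

Run:
```python
from chk import *
im=snap('top','top3.png');chk(im,IT); cv2.imwrite('pics/c3.png',cv2.resize(im[130:295,255:515,::-1],None,fx=3,fy=3,interpolation=cv2.INTER_CUBIC)); print(get_obs()['ee_pos'],get_obs()['time'])
```

```text
blue 13 11 0.48
coaster 0 0 1.0
pot 0 0 0.97
tile 0 0 0.91
pur2 0 0 0.97
cup 1 0 0.73
tape 8 13 0.2
pur3 11 -14 0.38
[ 0.35491562 -0.16854043  0.24357022] 24.0167
```

View pics/c3.png

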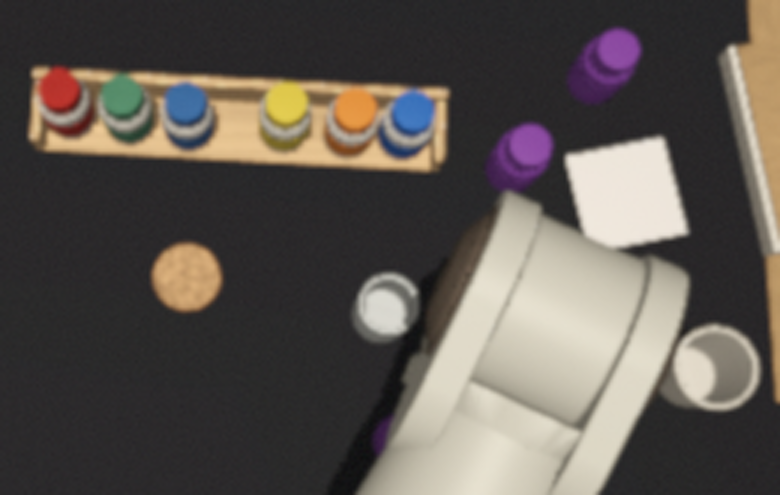

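All six jars stand in the rack row, with red (60,90) and blue (413,112) at the ends. The coaster (187,277) and pot (388,304) haven't moved. Next is the coaster.

Request:
servo_tool(moves=[[11.7, 21.65, 0, 0], [11.7, 21.65, 0, 0], [11.7, 21.65, 0, 0], [11.7, 21.65, 0, 0], [11.7, 21.65, 0, 0], [11.7, 21.65, 0, 0], [11.7, 21.65, 0, 0], [11.7, 21.65, 0, 0], [11.7, 21.65, 0, 0], [11.7, 21.65, -3, 0], [11.7, 21.65, -7, 0], [11.7, 21.65, -11, 0], [11.7, 21.65, -15, 0], [11.7, 21.65, -18, 0], [11.7, 21.65, -20.5, 0], [11.7, 21.65, -22.5, 0], [11.7, 21.65, -23.5, 0], [11.7, 21.65, -24.2, 0], [11.7, 21.65, -24.5, 0], [11.7, 21.65, -24.5, 0]])

```text
time: 25.68
ee_pos: [0.4732, 0.0477, -0.0022]
tcp_rot: [180.0, -0.0, 86.4]
wrist_force: [0.1, -0.3, 0.3]
opening: 0.0855
grasp_force: 0.0
```

Request:
servo_tool(moves=[[0, 0, 0, 0], [0, 0, 0, 0], [0, 0, 0, 0], [0, 0, 0, 0], [0, 0, 0, 0], [0, 0, 0, 0], [0, 0, 0, 0], [0, 0, 0, 0]], claw=1, force=30)

```text
time: 26.35
ee_pos: [0.4738, 0.0481, -0.0011]
tcp_rot: [179.9, -0.0, 86.4]
wrist_force: [-1.5, -0.8, 5.4]
opening: 0.0643
grasp_force: 32.2
```

Request:
servo_tool(moves=[[0, 0, 0.5, 0], [0, 0, 2, 0], [0, 0, 5, 0], [0, 0, 9, 0], [0, 0, 13, 0], [0, 0, 16, 0], [0.4, -2, 16.5, 0], [1, -5, 16.5, 0], [1.7, -9, 16.5, 0], [2.5, -13, 16.5, 0], [3.3, -17, 16.5, 0], [4, -21, 16.5, 0], [4.8, -25, 16.5, 0], [5.6, -29, 16.5, 0], [6.3, -33, 16.5, 0], [7, -37, 16.5, 0], [7.8, -41, 16.5, 0], [8.2, -43.2, 16.5, 0], [8.35, -44, 16.5, 0], [8.35, -44, 16.5, 0]])

```text
time: 28.02
ee_pos: [0.5561, -0.3935, 0.1618]
tcp_rot: [-180.0, -0.0, 86.3]
wrist_force: [0.2, -0.6, -0.7]
opening: 0.0639
grasp_force: 33.5
```

Request:
servo_tool(moves=[[0, 0, 0, 0], [0, 0, 0, 0], [0, 0, -2, 0], [0, 0, -5, 0], [0, 0, -8, 0], [0, 0, -11, 0], [0, 0, -13, 0], [0, 0, -14, 0], [0, 0, -14.8, 0], [0, 0, -15.3, 0], [0, 0, -15.6, 0], [0, 0, -15.7, 0], [0, 0, -15.7, 0], [0, 0, -15.7, 0], [0, 0, -15.7, 0]])

```text
time: 29.27
ee_pos: [0.5567, -0.3922, 0.0061]
tcp_rot: [179.9, 0.0, 86.4]
wrist_force: [0.3, 0.5, -0.7]
opening: 0.0644
grasp_force: 33.5
```

Request:
servo_tool(moves=[[0, 0, -0.05, 0], [0, 0, -0.1, 0], [0, 0, -0.15, 0], [0, 0, -0.15, 0], [0, 0, -0.15, 0]])

```text
time: 29.68
ee_pos: [0.5565, -0.3921, 0.005]
tcp_rot: [179.9, 0.0, 86.4]
wrist_force: [-2.3, 1.7, 5.7]
opening: 0.0644
grasp_force: 34.2
```

Request:
servo_tool(moves=[[0, 0, 0, 0], [0, 0, 0, 0], [0, 0, 0, 0], [0, 0, 0, 0], [0, 0, 0, 0], [0, 0, 0, 0], [0, 0, 0.5, 0], [0, 0, 2, 0], [0, 0, 5, 0], [0, 0, 9, 0], [0, 0, 13, 0], [0, 0, 17, 0], [0, 0, 21, 0], [0, 0, 23, 0], [-10, 10, 23.5, 0], [-16, 20, 23.5, 0], [-20, 30, 23.5, 0], [-20, 36, 23.5, 0], [-20, 40, 23.5, 0], [-20, 40, 23.5, 0]], claw=0)

```text
time: 31.35
ee_pos: [0.4297, -0.1774, 0.2377]
tcp_rot: [180.0, 0.0, 86.4]
wrist_force: [0.7, 0.3, 0.3]
opening: 0.0854
grasp_force: 0.0
```

Run:
```python
from chk import *
im=snap('top','top4.png');chk(im,{k:IT[k] for k in('pot','pur2','cup','tape','pur3')}); c=cv2.resize(im[150:270,360:520],None,fx=5,fy=5,interpolation=cv2.INTER_CUBIC)
a=np.linspace(0,2*np.pi,60)
for x,y,z,r,col in((.5562,-.3921,.018,.033,(0,255,0)),(.4359,-.1431,.085,.028,(0,255,0))):
    p=proj('top',np.c_[x+r*np.cos(a),y+r*np.sin(a),0*a+z]);cv2.polylines(c,[((p+.5-[360,150])*5-.5).round().astype(int)],True,col,1)
cv2.imwrite('pics/c4.png',c[:,:,::-1]); print(get_obs()['ee_pos'],get_obs()['time'])
```

```text
pot -2 -1 0.63
pur2 10 7 0.49
cup 0 0 1.0
tape 0 0 0.14
pur3 13 12 0.53
[ 0.42739386 -0.17248954  0.23889696] 31.4
```

View pics/c4.png

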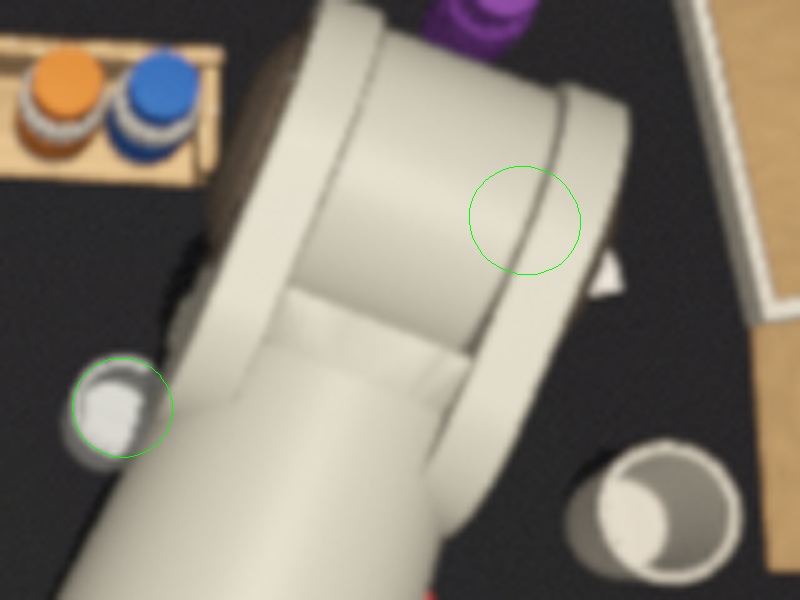

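The arm hides the tile because its retreat isn't finished. The pot still matches its outline at (123,408). I'll let the retreat finish and look again.

Request:
servo_tool(moves=[[0, 0, 0, 0], [0, 0, 0, 0], [0, 0, 0, 0], [0, 0, 0, 0], [0, 0, 0, 0], [0, 0, 0, 0], [0, 0, 0, 0], [0, 0, 0, 0]])

```text
time: 32.07
ee_pos: [0.4312, -0.1791, 0.2371]
tcp_rot: [-180.0, -0.0, 86.4]
wrist_force: [-1.2, -0.3, -0.3]
opening: 0.0852
grasp_force: 0.0
```

Run:
```python
from chk import *
im=snap('top','top5.png');chk(im,{k:IT[k] for k in('pot','pur2','cup','tape','pur3')}); c=cv2.resize(im[150:270,360:520],None,fx=5,fy=5,interpolation=cv2.INTER_CUBIC)
a=np.linspace(0,2*np.pi,60)
for x,y,z,r,col in((.5562,-.3921,.018,.033,(0,255,0)),(.4359,-.1431,.085,.028,(0,255,0))):
    p=proj('top',np.c_[x+r*np.cos(a),y+r*np.sin(a),0*a+z]);cv2.polylines(c,[((p+.5-[360,150])*5-.5).round().astype(int)],True,col,1)
cv2.imwrite('pics/c5.png',c[:,:,::-1]); print(get_obs()['ee_pos'],get_obs()['time'])
```

```text
pot -1 0 0.66
pur2 11 6 0.49
cup 0 0 1.0
tape 0 0 0.14
pur3 14 8 0.53
[ 0.43112484 -0.17901081  0.2371515 ] 32.1167
```

View pics/c5.png

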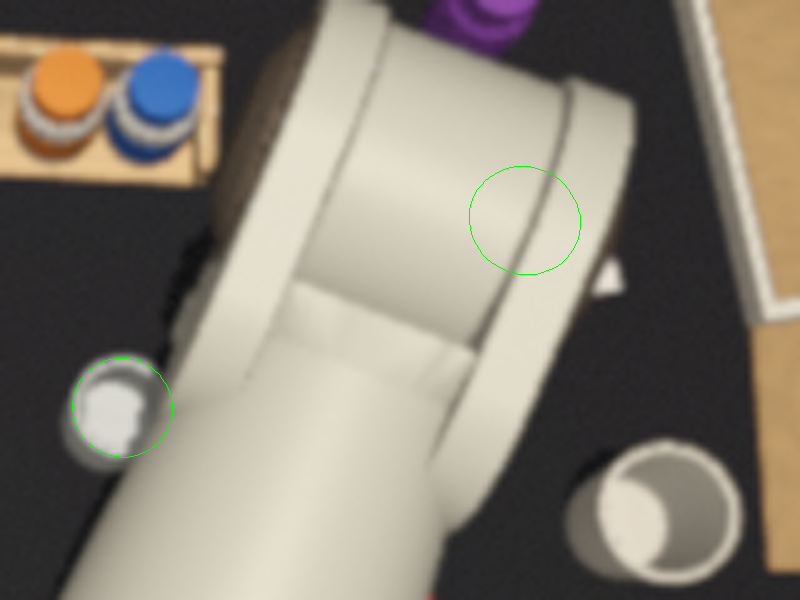

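The unfinished move was dropped: the arm stopped at (0.431, -0.179). I'll move it aside.

Request:
servo_tool(moves=[[-6, 18, 0, 0], [-6, 18, 0, 0], [-6, 18, 0, 0], [-6, 18, 0, 0], [-6, 18, 0, 0], [-6, 18, 0, 0], [-6, 18, 0, 0], [-6, 18, 0, 0], [-6, 18, 0, 0], [-6, 18, 0, 0]])

```text
time: 32.95
ee_pos: [0.3713, 0.0004, 0.2371]
tcp_rot: [-180.0, 0.0, 86.4]
wrist_force: [0.5, -0.2, -0.6]
opening: 0.0853
grasp_force: 0.0
```

Run:
```python
from chk import *
im=snap('top','top6.png');chk(im,{k:IT[k] for k in('pot','pur2','cup','tape','pur3')}); c=cv2.resize(im[150:270,360:520],None,fx=5,fy=5,interpolation=cv2.INTER_CUBIC)
a=np.linspace(0,2*np.pi,60)
for x,y,z,r,col in((.5562,-.3921,.018,.033,(0,255,0)),(.4359,-.1431,.085,.028,(0,255,0))):
    p=proj('top',np.c_[x+r*np.cos(a),y+r*np.sin(a),0*a+z]);cv2.polylines(c,[((p+.5-[360,150])*5-.5).round().astype(int)],True,col,1)
cv2.imwrite('pics/c6.png',c[:,:,::-1]); print(get_obs()['ee_pos'],get_obs()['time'])
```

```text
pot 0 0 1.0
pur2 0 0 1.0
cup 0 0 1.0
tape 0 0 1.0
pur3 0 0 1.0
[0.37130745 0.0004542  0.23712134] 33.0
```

View pics/c6.png

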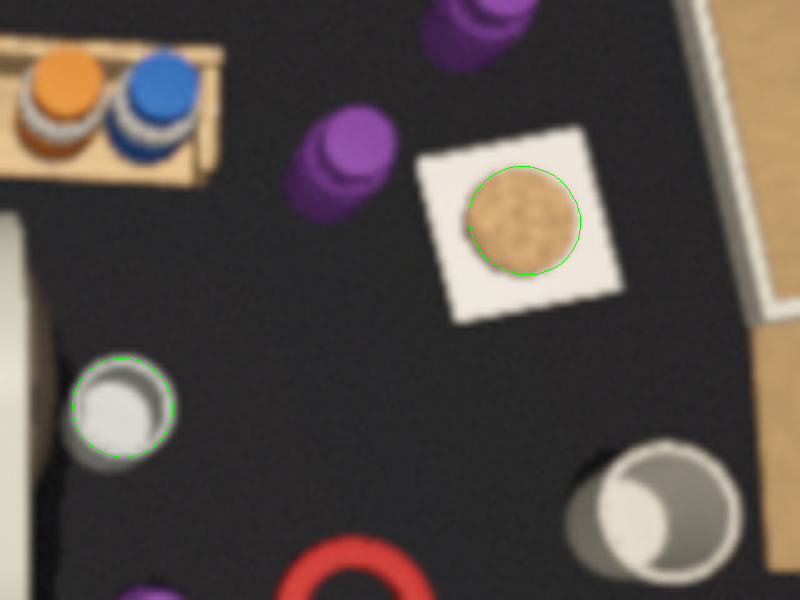

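The coaster lies flat on the tile, centred at crop (522,220). That is about 1.5 mm off the tile centre, which is fine. The pot is at (125,405). Next is the pot.

Request:
servo_tool(moves=[[6.6, -14.4, 0, 0], [6.6, -14.4, 0, 0], [6.6, -14.4, 0, 0], [6.6, -14.4, 0, 0], [6.6, -14.4, 0, 0], [6.6, -14.4, 0, 0], [6.6, -14.4, 0, 0], [6.6, -14.4, 0, 0], [6.6, -14.4, -3, 0], [6.6, -14.4, -7, 0], [6.6, -14.4, -11, 0], [6.6, -14.4, -14, 0], [6.6, -14.4, -16.5, 0], [6.6, -14.4, -18.5, 0], [6.6, -14.4, -19.4, 0], [6.6, -14.4, -19.7, 0], [6.6, -14.4, -19.7, 0], [6.6, -14.4, -19.7, 0]])

```text
time: 34.5
ee_pos: [0.4378, -0.1427, 0.0417]
tcp_rot: [179.9, 0.0, 86.5]
wrist_force: [0.2, -0.8, 0.1]
opening: 0.0852
grasp_force: 0.0
```

Request:
servo_tool(moves=[[0, 0, 0, 0], [0, 0, 0, 0], [0, 0, 0, 0], [0, 0, 0, 0], [0, 0, 0, 0], [0, 0, 0, 0], [0, 0, 0, 0], [0, 0, 0, 0], [0, 0, 0, 0]], claw=1, force=35)

```text
time: 35.25
ee_pos: [0.4377, -0.143, 0.0414]
tcp_rot: [179.9, 0.0, 86.4]
wrist_force: [-1.0, 0.2, 5.8]
opening: 0.0543
grasp_force: 37.7
```

Request:
servo_tool(moves=[[0, 0, 1, 0], [0, 0, 3, 0], [0, 0, 6, 0], [0, 0, 9, 0], [0, 0, 12, 0], [0, 0, 14, 0], [1, -2, 15, 0], [2.4, -5, 15, 0], [4, -8.5, 15, 0], [5.7, -12, 15, 0], [7.4, -15.5, 15, 0], [9.1, -19, 15, 0], [10.5, -22, 15, 0], [11.5, -24, 15, 0], [11.8, -24.7, 15, 0], [11.8, -24.7, 15, 0], [11.8, -24.7, 15, 0], [11.8, -24.7, 15, 0]])

```text
time: 36.75
ee_pos: [0.5548, -0.3887, 0.1908]
tcp_rot: [-180.0, -0.0, 86.5]
wrist_force: [-0.7, 0.4, -2.7]
opening: 0.0543
grasp_force: 38.1
```

Request:
servo_tool(moves=[[0, 0, -1, 0], [0, 0, -3, 0], [0, 0, -6, 0], [0, 0, -8.5, 0], [0, 0, -10.5, 0], [0, 0, -11.8, 0], [0, 0, -12.4, 0], [0, 0, -12.8, 0], [0, 0, -13.0, 0], [0, 0, -13.1, 0], [0, 0, -13.1, 0], [0, 0, -13.1, 0], [0, 0, -13.1, 0]])

```text
time: 37.83
ee_pos: [0.5554, -0.39, 0.0601]
tcp_rot: [179.9, 0.0, 86.4]
wrist_force: [-0.1, -0.3, -1.3]
opening: 0.054
grasp_force: 38.1
```

Request:
servo_tool(moves=[[0, 0, -0.05, 0], [0, 0, -0.1, 0], [0, 0, -0.1, 0], [0, 0, -0.1, 0], [0, 0, -0.1, 0]])

```text
time: 38.25
ee_pos: [0.5553, -0.39, 0.0595]
tcp_rot: [179.9, 0.0, 86.4]
wrist_force: [-1.3, 0.8, 6.0]
opening: 0.0545
grasp_force: 38.8
```

Request:
servo_tool(moves=[[0, 0, 0, 0], [0, 0, 0, 0], [0, 0, 0, 0], [0, 0, 0, 0], [0, 0, 0, 0], [0, 0, 0, 0], [0, 0, 0.5, 0], [0, 0, 2, 0], [0, 0, 5, 0], [0, 0, 9, 0], [0, 0, 13, 0], [0, 0, 17, 0], [0, 0, 18, 0], [0, 0, 18, 0]], claw=0)

```text
time: 39.42
ee_pos: [0.556, -0.3904, 0.2437]
tcp_rot: [179.6, 0.2, 86.4]
wrist_force: [0.2, 0.1, 0.6]
opening: 0.0856
grasp_force: 0.0
```

Request:
servo_tool(moves=[[-18, 40, 0, 0], [-18, 40, 0, 0], [-18, 40, 0, 0], [-18, 40, 0, 0], [-18, 40, 0, 0], [-18, 40, 0, 0], [-18, 40, 0, 0], [-18, 40, 0, 0], [-18, 40, 0, 0], [-18, 40, 0, 0], [-18, 40, 0, 0], [-18, 40, 0, 0], [-18, 40, 0, 0], [-18, 40, 0, 0], [-18, 40, 0, 0], [-18, 40, 0, 0]])

```text
time: 40.75
ee_pos: [0.3753, 0.0095, 0.238]
tcp_rot: [-180.0, 0.0, 86.4]
wrist_force: [0.1, 0.6, 0.3]
opening: 0.0853
grasp_force: 0.0
```

Run:
```python
from chk import *
im=snap('top','top7.png');chk(im,{k:IT[k] for k in('pur2','cup','tape','pur3')}); b=255;c=cv2.resize(im[130:295,b:515],None,fx=3,fy=3,interpolation=cv2.INTER_CUBIC)
a=np.linspace(0,2*np.pi,60)
R=lambda x,y:(624.9+.998*x+.0607*y,-1.9-.0607*x+.998*y)
for x,y,z,r in((.5560,-.3910,.103,.028),(.5560,-.3910,.018,.033)):
    p=proj('top',np.c_[x+r*np.cos(a),y+r*np.sin(a),0*a+z]);cv2.polylines(c,[((p+.5-[b,130])*3-.5).round().astype(int)],True,(0,255,0),1)
cv2.imwrite('pics/c7.png',c[:,:,::-1]); s=snap('side','side7.png'); cv2.imwrite('pics/s7.png',cv2.resize(s[100:300,180:460,::-1],None,fx=2.8,fy=2.8,interpolation=cv2.INTER_CUBIC)); print(get_obs()['ee_pos'],get_obs()['time'])
```

```text
pur2 0 0 1.0
cup 0 0 1.0
tape 0 0 1.0
pur3 0 0 1.0
[0.37530047 0.00957079 0.23803131] 40.85
```

View pics/c7.png

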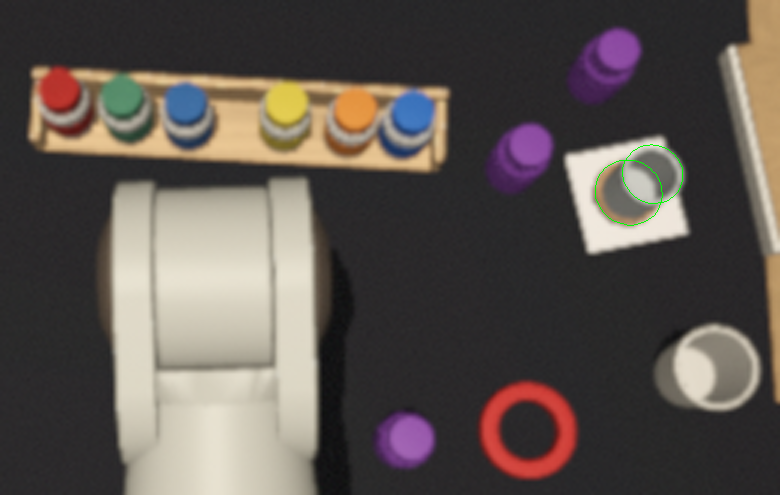

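View pics/s7.png

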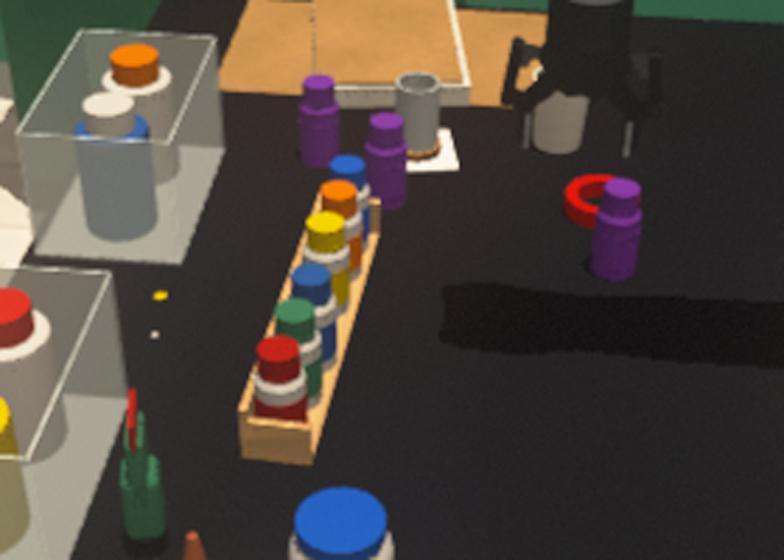

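The top crop shows all six jars upright in one row. The pot and coaster match their outlines on the tile at (653,174) and (627,193), and the other things haven't moved. The side view agrees, so I'm handing in.

```bash
python3 -c "
from workcell import *
print(job_done())"
```

```text
the job is handed in; nothing more can be done
None
```

The job is handed in: both loose jars (red and bright blue) are in the rack, all six jars stand upright in one row, the coaster lies on the tile with the rinse pot upright on it, and nothing else I checked on the table had moved.

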